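Wind the traverser one track over

ROBOT

A 7-joint arm with a two-finger parallel gripper is mounted at the origin on the work surface. World frame = base frame: x ahead of the robot, y to its left, z up, the work surface at z = 0. Lengths are in m, angles in rad, forces in N, time in s.
With the tool pointing down it reaches from about 0.4 to 0.85 m from the base axis. Payload 4.5 kg.
Tool frame: the origin (TCP) lies at the very end of the fingers, on their centre line; the grasp point (between the pads) lies 19 mm behind it; z points along the fingers, y is the direction in which the jaws open and shut (so a half turn about z gives the same grasp; the last joint's range is limited). The gripper opens to 85 mm and grips with 20 to 120 N. Pads are 22 mm wide; open, the fingers measure 114 mm over their backs; the gripper's body (76 mm by 85 mm) begins 54 mm behind the grasp point. The pads swing forward as they close: fully open they stand 13 mm farther back than shut.
Start: joints at [-1.274, 0.689, -0.195, 1.565, 0.157, 0.902, -0.215], TCP at [0.162, 0.604, 0.231] pointing down, gripper open.
Joint ranges: [-3.01, 3.01], [-0.46, 2.08], [-1.47, 1.51], [0.13, 2.56], [-1, 4.14], [0.04, 2.09], [-2.66, 2.66]. Speed limits (rad/s): [2.57, 2.57, 3.14, 3.14, 3.14, 3.14, 3.14].

INTERFACE

Orientations are given as a rotation vector (axis times angle).
In Python, from plant import ctrl, viewer, finish_job gives the robot as it stands.
- The arm moves only by the tool step_arm, never from a script. Its argument "series" is a list of rows, each a list of 7 numbers: the opening in per cent of the stroke, from 0 (shut) to 100 (fully open), then the shift along the tool's x, y, z in mm, then the turn, a rotation vector about the tool's x, y, z in rad. A call has 1 to 10 rows; each row is the pose to reach, as a shift and turn from the pose measured when the call began, along the tool's axes at that moment; what a row does not reach only later rows make up. A row lasts 1/10 s, in which the tool goes at most 50 mm and 8.59 degrees, less where a joint would pass 70% of its speed; a pose out of reach is approached as far as the arm can. A call with a gripper value outside its range is refused whole. The fingers move at their own pace and stop on an object; the grip force is fixed at half the most. Time passes only in rows, so rows that repeat a pose let the fingers close. It gives the time, the measured TCP pose, the force and the opening at its end, in the units of the state.
- ctrl.observe(): the state, without advancing time (a new reading comes with each control period).
- viewer.snapshot(name): name is "scene" or "top" or "wrist"; returns a dict with "frame" (400x640x3 uint8, red, green, blue), "z_map" (400x640 float32, m along the optical axis (not along the pixel's ray), 0 where there is no reading), "intrinsics" (3x3 intrinsics, pixels), "world_from_camera" (4x4, takes a point from camera to world coordinates). Camera axes: x right, y up, looking along -z (the intrinsics and any distortion apply to the point x, -y, -z); pixel columns grow to the right and rows downward; lengths in m; the calibration is good to about 2 mm. The wrist camera is an equidistant fisheye: a pixel r from the principal point sees the ray r / f radians off the axis. A picture is of the moment at which its call begins.
- finish_job(): hands the job in, once; it reports no verdict.
The state is a dict: "time": time; "joint_positions": joint angles; "joint_velocities": joint speeds; "tau": joint torques, N m; "eef_pos": TCP position; "ee_rot": TCP orientation; "wrist_force": force on the tool from outside, world axes, zero at the start; "torque": the same for the moment, N m; "finger_gap": finger opening in m.
Only numpy, scipy, OpenCV 4.12 (cv2) and the standard library are available. Lean on these libraries where they do the work, as an engineer would, in place of code of your own. Each camera call takes 0.05 s, during which the arm holds its last target.

TASK

Push the hand wheel round by its upright orange handle through exactly one full turn, the way that carries the traverser bridge and the green locomotive on it over to the track where the yellow wagon stands, so that the handle stops back at the red mark on the pedestal and the rails line up. Push the handle with the fingertips or the outside of the fingers, without pinching it, and do not wind the wrong way or past the mark. Leave the locomotive, both wagons and the things on the bench alone, and finish with the hand clear of everything.

Things in the scene. Friction and masses are not known exactly. Their poses are not given: they have to be found in the camera images.
- wheel (a joint): Angle of the hand wheel in rad, 0 at the start (handle at the red mark), growing anticlockwise seen from above, axis vertical; end stops at 1.5 turns either way. One turn (6.283) anticlockwise moves the bridge 70 mm to +y of the yard; one turn clockwise (-6.283) moves it 70 mm to -y of the yard. The wheel is stiff enough to stay where it is left: about 2 to 3 N at the handle turns it.
- wheel_axis (a point): Centre of the hand wheel on its vertical axis, at the top of the hub, 70 mm above the bench. The wheel has a black rim 162 mm across outside (bar 12 mm thick, its top 66 mm above the bench), an aluminium hub 36 mm across and three flat spokes, the one that carries the handle orange, with open gaps between; nothing but the handle stands higher than the hub.
- handle_top (a point): Centre of the top of the upright orange handle: a round post, free to spin on its pin, 18 mm across (22 mm at its foot) on the orange spoke, 65 mm from the wheel axis; it rises from 64 mm to 117 mm above the bench. It travels round with the wheel.
- handle: The orange handle itself; origin at the centre of its foot, 64 mm above the bench, z up (its yaw means nothing, as it spins freely).
- index_mark (a point): Red mark, a radial line 24 mm long and 9 mm wide on the foot of the white round pedestal (220 mm across at the foot), 96 mm from the wheel axis, 12 mm above the bench. The pedestal is bolted down, turned any way round, so the mark and the handle may point in any direction. At the start, and after one full turn, the handle stands in line with this mark.
- pedestal: White round pedestal of the hand wheel, bolted down; origin on the wheel axis at bench height, its x axis points to the red mark.
- yard: Fixed board of the traverser yard, 396 mm along its x (from -118 to +278) by 290 mm along its y, 24 mm high, origin at bench height under the middle of the bridge's start place. Three tracks of 32 mm gauge lead away to its +x, at y = -70, 0 and +70 mm; rail tops 30 mm above the bench.
- bridge_mid (a point): Middle of the sliding bridge (grey, 214 mm long, 60 mm wide) at rail-top height; the bridge slides along the yard's y, geared to the wheel, from the middle track (y = 0) at the start.
- loco: Green shunting locomotive, 158 mm long over its buffers, 50 mm wide, 78 mm tall, 0.45 kg, standing loose on the middle of the bridge and riding with it; origin at rail-top height under its middle, x along it.
- wagon_yellow: Yellow open wagon, 128 mm long over its buffers, 48 mm wide, 54 mm tall, standing loose on one of the two outer tracks (y = +70 or -70 mm of the yard); origin at rail-top height under its middle.
- wagon_grey: Grey open wagon of the same size, on the other outer track; origin at rail-top height under its middle.
- spool_white: White spool, 54 mm across, 36 mm tall, loose bystander; origin under its centre.
- spool_blue: Blue spool, 54 mm across, 36 mm tall, loose bystander; origin under its centre.
- jar: Closed amber glass jar, 56 mm across, 95 mm tall, loose bystander; origin under its centre.
- screwdriver: Screwdriver with yellow handle, 180 mm long, lying, loose bystander; handle to its -x.
- hammer: Small hammer, 240 mm long, lying, loose bystander; handle to its -x.
There are look-alikes about, which are no part of the job. Leave any purple look-alike of the wagon_yellow alone.

How it is judged:
On the way, in this order (a step that is already met when the one before it is completed fails the run):
1. the wheel is between a fifth and a half of the way round, the right way, the fingers pushing on the handle (((y of wagon_yellow in the frame of yard above 0 m and value of joint wheel between 1.25 and 3.3 rad) or (y of wagon_yellow in the frame of yard below 0 m and value of joint wheel between -3.3 and -1.25 rad)) and contact force between the fingers and handle above 0.2 N), for 0.04 s.
2. the wheel is beyond six tenths of the turn, the fingers still pushing on the handle (((y of wagon_yellow in the frame of yard above 0 m and value of joint wheel between 3.77 and 6.5 rad) or (y of wagon_yellow in the frame of yard below 0 m and value of joint wheel between -6.5 and -3.77 rad)) and contact force between the fingers and handle above 0.2 N), for 0.04 s.
At the end, for the whole second after the job is handed in: Wheel at rest one full turn from its start, within 0.2 rad (11 degrees), towards the yellow wagon's side, so the bridge is within about 2 mm of that track. Locomotive still on the middle of the bridge (within 25 mm); both wagons within 10 mm of where they were (((y of wagon_yellow in the frame of yard above 0 m and value of joint wheel between 6.0832 and 6.4832 rad) or (y of wagon_yellow in the frame of yard below 0 m and value of joint wheel between -6.4832 and -6.0832 rad)) and velocity of joint wheel between -0.05 and 0.05 rad/s and distance between loco and bridge_mid below 0.025 m and distance of each of wagon_yellow, wagon_grey from where it was at the start of the episode below 0.01 m); the robot touches nothing.
It fails at once if the wheel is wound the wrong way (over 0.5 rad) ((y of wagon_yellow in the frame of yard above 0 m and value of joint wheel below -0.5 rad) or (y of wagon_yellow in the frame of yard below 0 m and value of joint wheel above 0.5 rad)).
It fails at once if the wheel is wound more than 0.5 rad past the full turn (value of joint wheel above 6.7832 rad or value of joint wheel below -6.7832 rad).
It fails at once if the handle is pinched between the fingers or forced (over 30 N) (contact force between the fingers and handle above 30 N).
It fails at once if the locomotive is lifted, pushed or knocked off its place on the bridge (25 mm), or a wagon is moved or lifted (10 mm) (distance between loco and bridge_mid above 0.025 m or distance of any of wagon_yellow, wagon_grey from where it was at the start of the episode above 0.01 m).
It fails at once if a bystander on the bench is moved or lifted (20 mm) (distance of any of spool_white, spool_blue, jar, screwdriver, hammer from where it was at the start of the episode above 0.02 m).
It also fails if it takes over 50 s, if anything falls off the work surface, if the arm or the gripper's body presses on something with over 40 N, if the wrist force passes 120 N, or if a joint passes its speed limit or range.

## Working session

There is one attempt and no reset: what is moved stays moved. The work goes in short steps, Python scripts to look and compute and a tool call to move; the robot and the scene stay as the last step left them, time stands still between calls to the robot, and variables do not carry over. Pictures are saved under pics/ and viewed, and the job is handed in when it is done.

Besides the shell and the picture viewer there is one more tool, called after ">>>" by a JSON object that holds its "method" and its "body". step_arm: Moves the arm, as the interface text tells. Its arguments: {"type":"object","properties":{"series":{"type":"array","items":{"type":"array","items":{"type":"number"}}}},"required":["series"]}

```bash
mkdir -p pics; ls; cat > h.py <<'E'
import numpy as np,cv2
from plant import ctrl,viewer,finish_job
from scipy.spatial.transform import Rotation as R
def snap(n,f):
    s=viewer.snapshot(n); cv2.imwrite('pics/%s.png'%f,s['frame'][:,:,::-1]); np.savez('pics/%s.npz'%f,**s); return s
def p3(s,u,v,z=None):
    K=s['intrinsics'];T=s['world_from_camera']
    d=np.array([(u-K[0,2])/K[0,0],-(v-K[1,2])/K[1,1],-1.])
    if z is None: q=d*s['z_map'][int(v),int(u)]; return T[:3,:3]@q+T[:3,3]
    r=T[:3,:3]@d; o=T[:3,3]; return o+r*(z-o[2])/r[2]
E
python3 - <<'E'
from h import *
print(ctrl.observe())
snap('top','top0');snap('scene','scene0')
E
```

```text
pics
{'time': 0.0, 'joint_positions': array([-1.27418185,  0.68999904, -0.19452441,  1.56635275,  0.15729069,
        0.90246443, -0.2151281 ]), 'joint_velocities': array([ 1.52036900e-03, -2.74749303e-04, -2.68276418e-04,  4.02075793e-04,
        1.00968776e-03,  1.87698635e-05, -5.91790951e-04]), 'tau': array([-6.49514113e-04, -5.39606416e+01, -1.26679078e+00, -1.58541065e+01,
        9.07351583e-03,  9.51338588e-03, -1.11526771e-05]), 'eef_pos': array([0.16224644, 0.6029064 , 0.23047258]), 'ee_rot': array([-4.11531197e-01, -3.11439222e+00,  2.87131148e-03]), 'wrist_force': array([-0.12896764, -0.83231934, -0.39138229]), 'torque': array([-0.02485492,  0.0543581 , -0.07225533]), 'finger_gap': 0.08515270731111728}
```

View pics/top0.png

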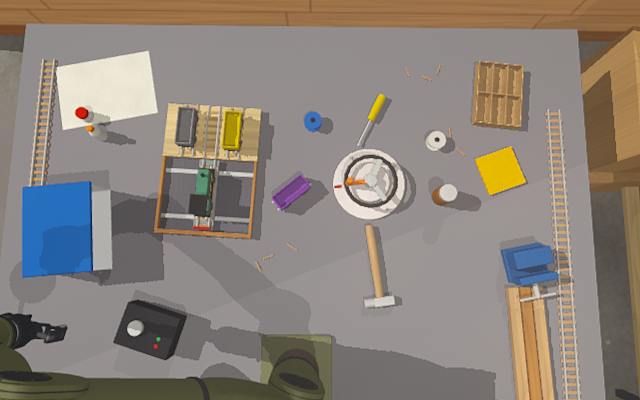

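View pics/scene0.png

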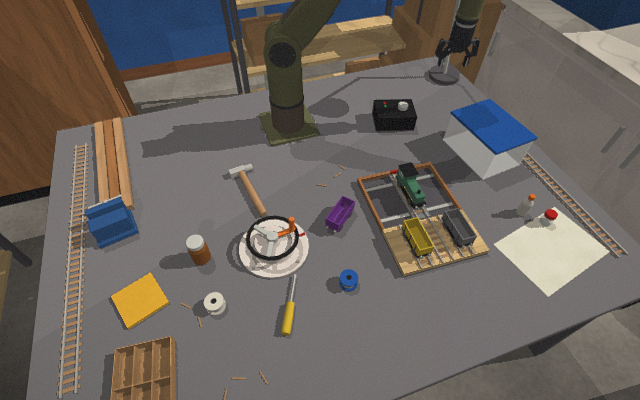

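```bash
python3 - <<'E'
from h import *
s=dict(np.load('pics/top0.npz'))
f=s['frame'][100:320,270:490,::-1]; cv2.imwrite('pics/c1.png',cv2.resize(f,(792,792),interpolation=cv2.INTER_CUBIC)[:600])
print(s['intrinsics'],s['world_from_camera'])
f=s['frame'][130:230,320:420,::-1]; cv2.imwrite('pics/c2.png',cv2.resize(f,(600,600),interpolation=cv2.INTER_CUBIC))
f=s['frame'][90:250,140:340,::-1]; cv2.imwrite('pics/c3.png',cv2.resize(f,(750,600),interpolation=cv2.INTER_CUBIC))
E
```

```text
[[466.07589799   0.         317.77148559]
 [  0.         466.07589799 187.94096602]
 [  0.           0.           1.        ]] [[ 0.01001158  0.98891527 -0.14814301  0.32880385]
 [-0.99994481  0.01037312  0.00166805 -0.0561022 ]
 [ 0.00318627  0.14811814  0.98896454  1.42378671]
 [ 0.          0.          0.          1.        ]]
```

View pics/c2.png

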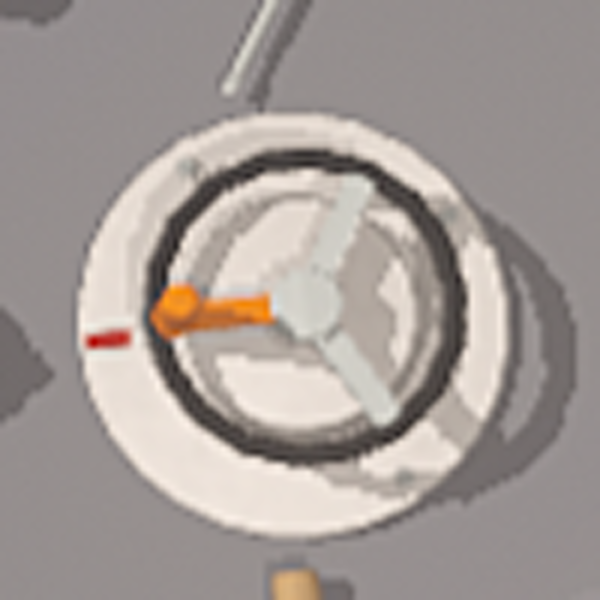

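View pics/c3.png

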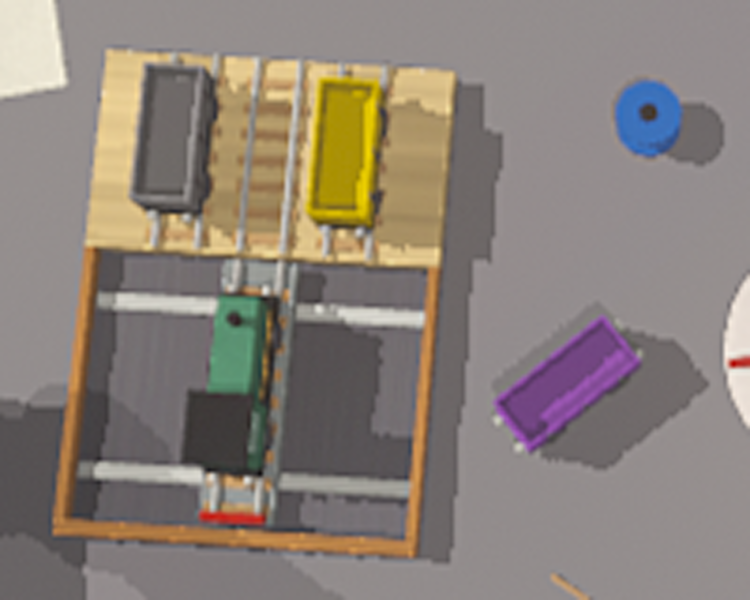

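```bash
python3 - <<'E'
from h import *
s=dict(np.load('pics/top0.npz'))
a=p3(s,370.8,180.3,.07);h=p3(s,350.3,180.5,.117);m=p3(s,338,186.5,.012);c=p3(s,320+295/6,130+325/6,.012)
print(a,h,m,c); print(h-a,np.hypot(*(h-a)[:2]),m-a,np.hypot(*(m-a)[:2]))
for n,(u,v) in dict(bluebox=(60,230),black=(135,328),loco=(200,205),jar=(448,192),purple=(290,190),hammerend=(371,230),drv=(362,140)).items(): print(n,p3(s,u,v))
print(p3(s,50,330))
H=p3
# height map max in region between
K=s['intrinsics'];T=s['world_from_camera'];vv,uu=np.mgrid[0:400,0:640];z=s['z_map']
P=np.stack([(uu-K[0,2])/K[0,0]*z,-(vv-K[1,2])/K[1,1]*z,-z],-1)@T[:3,:3].T+T[:3,3]
x,y,zz=P[...,0],P[...,1],P[...,2]
mk=(x>.12)&(x<.5)&(y<.5)&(y>-.3)&(z>0); print(zz[mk].max())
o=(s['frame'][...,0]>220)&(s['frame'][...,2]<60)&(s['frame'][...,1]>80)&(zz>.11)&(zz<.125)&(uu>320)&(uu<420)&(vv>130)&(vv<230)
print(o.sum(),P[o].mean(0))
hb=(np.hypot(x-a[0],y-a[1])<.03)&(abs(zz-.07)<.004); print(hb.sum(),P[hb].mean(0))
print(R.from_rotvec(ctrl.observe()['ee_rot']).as_matrix().round(3))
E
```

```text
[ 0.5559894  -0.21433869  0.07      ] [ 0.54691122 -0.15055084  0.117     ] [ 0.54539945 -0.12043076  0.012     ] [ 0.55364468 -0.21602349  0.012     ]
[-0.00907819  0.06378784  0.047     ] 0.0644306022948313 [-0.01058996  0.09390793 -0.058     ] 0.09450315462222458
bluebox [0.39685464 0.64580079 0.14338388]
black [0.1314047  0.44377796 0.08843626]
loco [0.47304286 0.27428362 0.11188204]
jar [ 0.51984193 -0.433483    0.09582406]
purple [0.53095743 0.02560289 0.02626825]
hammerend [ 0.41252771 -0.21896483  0.02671424]
drv [ 0.69659764 -0.19613091 -0.00364808]
[0.16163745 0.54271137 0.33483253]
0.8254120226876875
22 [ 0.54897477 -0.14768154  0.11623157]
107 [ 0.55726112 -0.21294149  0.06987514]
[[-0.966  0.26  -0.   ]
 [ 0.26   0.966 -0.002]
 [-0.    -0.002 -1.   ]]
```

>>> {"method": "step_arm", "body": {"series": [[0, -345, -166, -20, 0, 0, 0], [0, -345, -166, -20, 0, 0, 0], [0, -345, -166, -20, 0, 0, 0], [0, -345, -166, -20, 0, 0, 0], [0, -345, -166, -20, 0, 0, 0], [0, -345, -166, -20, 0, 0, 0], [0, -345, -166, -20, 0, 0, 0], [0, -345, -166, -20, 0, 0, 0], [0, -345, -166, -20, 0, 0, 0], [0, -345, -166, -20, 0, 0, 0]]}}

```text
time: 1.1
eef_pos: [0.4526, 0.3523, 0.2505]
ee_rot: [-0.415, -3.113, 0.003]
wrist_force: [0.4, 0.6, 0.7]
finger_gap: -0.0003
```

```bash
cat >> h.py <<'E'
A=np.array([.5565,-.2137])
def rel(pts):
    o=ctrl.observe(); M=R.from_rotvec(o['ee_rot']).as_matrix()
    print('t',o['time'],'pos',o['eef_pos'].round(4),'j',o['joint_positions'].round(2),'F',o['wrist_force'].round(1),'gap',round(o['finger_gap'],4), 'M',M.round(3).tolist())
    for p in pts: print((M.T@(np.array(p)-o['eef_pos'])*1000).round(1))
E
python3 - <<'E'
from h import *
rel([(.503,-.172,.22)])
E
```

```text
t 1.1 pos [0.4526 0.3523 0.2505] j [-0.6   0.6  -0.24  1.7   0.18  0.87  0.39] F [0.4 0.6 0.7] gap -0.0003 M [[-0.965, 0.262, -0.001], [0.262, 0.965, -0.002], [0.001, -0.002, -1.0]]
[-185.9 -492.7   31.5]
```

>>> {"method": "step_arm", "body": {"series": [[0, -186, -493, 20, 0, 0, 0], [0, -186, -493, 20, 0, 0, 0], [0, -186, -493, 20, 0, 0, 0], [0, -186, -493, 20, 0, 0, 0], [0, -186, -493, 20, 0, 0, 0], [0, -186, -493, 20, 0, 0, 0], [0, -186, -493, 20, 0, 0, 0], [0, -186, -493, 20, 0, 0, 0], [0, -186, -493, 20, 0, 0, 0], [0, -186, -493, 20, 0, 0, 0]]}}

```text
time: 2.1
eef_pos: [0.5006, -0.1438, 0.2324]
ee_rot: [-0.409, -3.114, 0.001]
wrist_force: [1.2, -0.1, 0.1]
finger_gap: -0.0001
```

```bash
python3 - <<'E'
from h import *
rel([(.503,-.172,.14),(.503,-.172,.082)])
snap('wrist','w1');
E
```

```text
t 2.1 pos [ 0.5006 -0.1438  0.2324] j [ 0.37  0.56 -0.28  1.87  0.22  0.74  1.27] F [ 1.2 -0.1  0.1] gap -0.0001 M [[-0.966, 0.258, -0.001], [0.258, 0.966, -0.001], [0.001, -0.001, -1.0]]
[ -9.7 -26.5  92.4]
[ -9.7 -26.5 150.4]
```

View pics/w1.png

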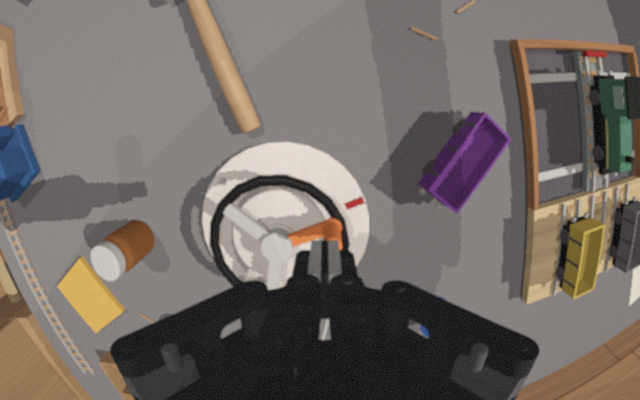

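>>> {"method": "step_arm", "body": {"series": [[0, -10, -27, 40, 0, 0, 0], [0, -10, -27, 80, 0, 0, 0], [0, -10, -27, 110, 0, 0, 0], [0, -10, -27, 130, 0, 0, 0], [0, -10, -27, 150, 0, 0, 0], [0, -10, -27, 150, 0, 0, 0]]}}

```text
time: 2.75
eef_pos: [0.501, -0.183, 0.0799]
ee_rot: [-0.425, -3.108, 0.011]
wrist_force: [-0.8, 0.2, -0.0]
finger_gap: -0.0002
```

```bash
cat >> h.py <<'E'
def ring(degs,r=.066,z=.082):
    rel([(A[0]+r*np.cos(np.radians(d)),A[1]+r*np.sin(np.radians(d)),z) for d in degs])
E
python3 - <<'E'
from h import *
ring(range(139,108,-3))
s=snap('wrist','w2')
snap('scene','s2')
f=s['frame'][100:350,170:470,::-1]; cv2.imwrite('pics/w2c.png',cv2.resize(f,(720,600),interpolation=cv2.INTER_CUBIC))
E
```

```text
t 2.75 pos [ 0.501  -0.183   0.0799] j [ 0.36  0.81 -0.17  1.96  0.34  0.4   1.23] F [-0.8  0.2 -0. ] gap -0.0002 M [[-0.963, 0.268, -0.006], [0.268, 0.963, -0.006], [0.004, -0.008, -1.0]]
[-2.1 13.7 -2.2]
[-3.7 16.8 -2.2]
[-5.4 19.8 -2.3]
[-7.3 22.7 -2.3]
[-9.3 25.5 -2.3]
[-11.5  28.1  -2.3]
[-13.8  30.7  -2.4]
[-16.2  33.2  -2.4]
[-18.8  35.5  -2.4]
[-21.5  37.7  -2.5]
[-24.3  39.7  -2.5]
```

View pics/w2c.png

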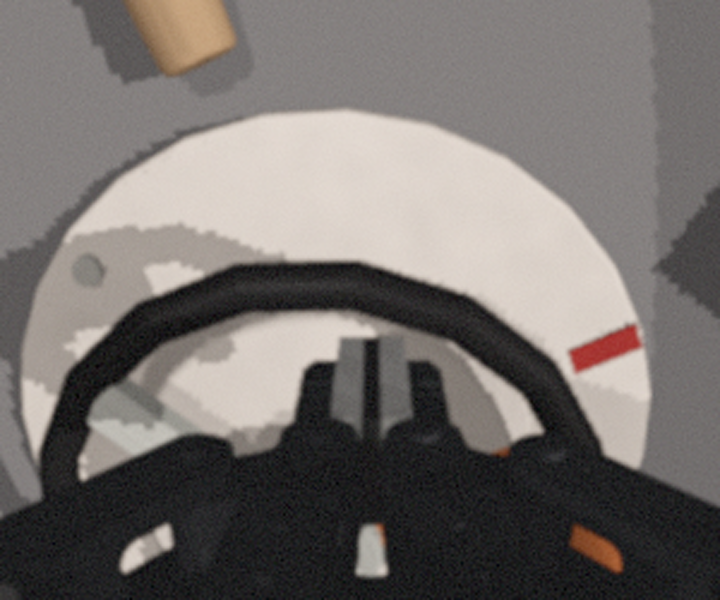

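View pics/s2.png

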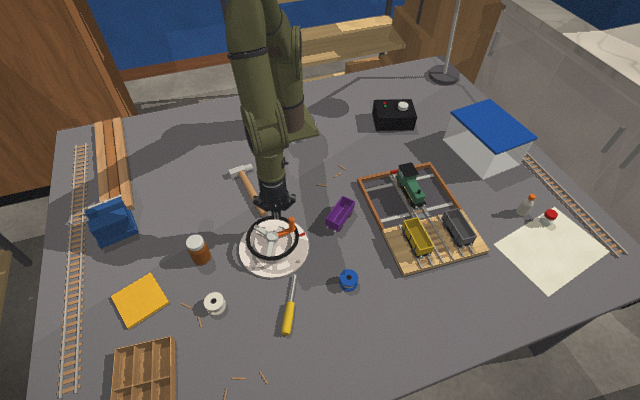

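>>> {"method": "step_arm", "body": {"series": [[0, -2, 14, -12, 0, 0, 0], [0, -4, 17, -12, 0, 0, 0], [0, -6, 20, -12, 0, 0, 0], [0, -7, 23, -12, 0, 0, 0], [0, -9, 25, -12, 0, 0, 0], [0, -12, 28, -12, 0, 0, 0], [0, -14, 31, -12, 0, 0, 0], [0, -16, 33, -12, 0, 0, 0], [0, -19, 35, -12, 0, 0, 0], [0, -19, 35, -12, 0, 0, 0]]}}

```text
time: 3.85
eef_pos: [0.5301, -0.1556, 0.0939]
ee_rot: [-0.427, -3.111, 0.013]
wrist_force: [-0.9, -1.1, 1.1]
finger_gap: -0.0
```

```bash
cat >> h.py <<'E'
def look(n):
    s=snap('top',n); f=s['frame'][130:230,320:420,::-1]; cv2.imwrite('pics/%sc.png'%n,cv2.resize(f,(600,600),interpolation=cv2.INTER_CUBIC))
E
python3 - <<'E'
from h import *
ring(range(112,82,-3),z=.092)
s=snap('scene','s3')
f=s['frame'][170:290,220:340,::-1]; cv2.imwrite('pics/s3c.png',cv2.resize(f,(600,600),interpolation=cv2.INTER_CUBIC))
look('t3')
E
```

```text
t 3.85 pos [ 0.5301 -0.1556  0.0939] j [ 0.3   0.8  -0.18  1.9   0.31  0.47  1.2 ] F [-0.9 -1.1  1.1] gap -0.0 M [[-0.963, 0.27, -0.002], [0.27, 0.963, -0.008], [0.0, -0.008, -1.0]]
[-0.8  3.5  1.8]
[-3.6  5.5  1.8]
[-6.5  7.4  1.8]
[-9.4  9.1  1.8]
[-12.5  10.7   1.8]
[-15.7  12.1   1.8]
[-18.9  13.4   1.7]
[-22.2  14.4   1.7]
[-25.5  15.3   1.7]
[-28.9  16.1   1.7]
```

View pics/s3c.png

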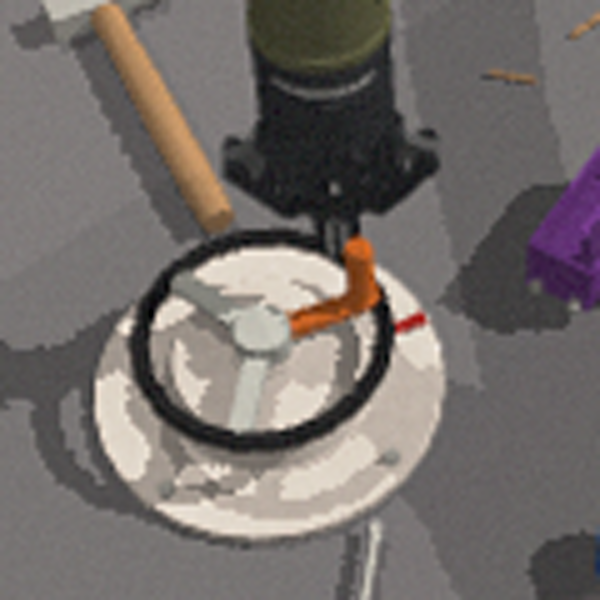

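View pics/t3c.png

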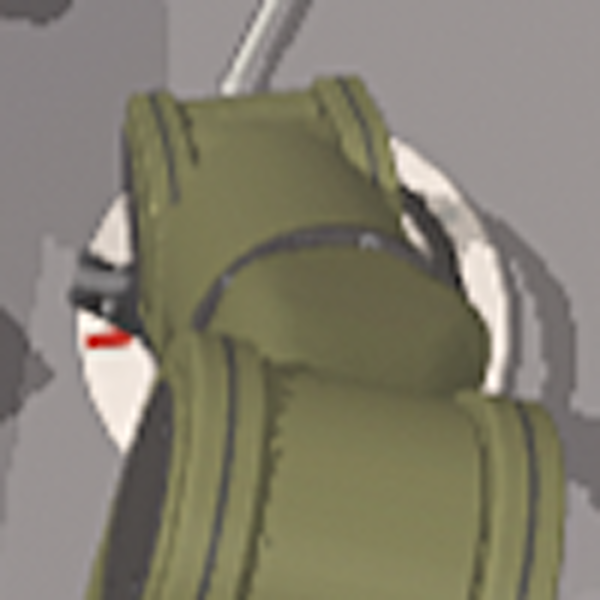

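>>> {"method": "step_arm", "body": {"series": [[0, -1, 3.5, -2, 0, 0, 0], [0, -4, 5.5, -2, 0, 0, 0], [0, -6.5, 7.5, -2, 0, 0, 0], [0, -9.5, 9, -2, 0, 0, 0], [0, -12.5, 10.5, -2, 0, 0, 0], [0, -15.5, 12, -2, 0, 0, 0], [0, -19, 13.5, -2, 0, 0, 0], [0, -22, 14.5, -2, 0, 0, 0], [0, -25.5, 15.5, -2, 0, 0, 0], [0, -29, 16, -2, 0, 0, 0]]}}

```text
time: 4.95
eef_pos: [0.5626, -0.1481, 0.0958]
ee_rot: [-0.427, -3.111, 0.013]
wrist_force: [-2.7, -0.0, -1.2]
finger_gap: -0.0
```

```bash
cat > n.py <<'E'
from h import *
import sys
n=sys.argv[1]; a=int(sys.argv[2]); st=float(sys.argv[3])
ring([a-st*i for i in range(10)],z=.096)
o=ctrl.observe()['eef_pos'][:2]-A; print('tool ang',np.degrees(np.arctan2(o[1],o[0])),np.hypot(*o))
s=snap('scene','s'+n)
f=s['frame'][170:290,220:340,::-1]; cv2.imwrite('pics/s%sc.png'%n,cv2.resize(f,(600,600),interpolation=cv2.INTER_CUBIC))
E
python3 n.py 4 82 3
```

```text
t 4.95 pos [ 0.5626 -0.1481  0.0958] j [ 0.28  0.82 -0.19  1.81  0.29  0.54  1.2 ] F [-2.7 -0.  -1.2] gap -0.0 M [[-0.963, 0.27, -0.002], [0.27, 0.963, -0.008], [-0.0, -0.008, -1.0]]
[-3.   0.6 -0.2]
[-6.5  0.9 -0.2]
[-9.9  1.1 -0.2]
[-13.4   1.1  -0.2]
[-16.8   0.9  -0.2]
[-20.3   0.6  -0.2]
[-23.7   0.1  -0.2]
[-27.   -0.6  -0.2]
[-30.4  -1.5  -0.2]
[-33.7  -2.6  -0.2]
tool ang 84.67001968201168 0.06592368127724096
```

View pics/s4c.png

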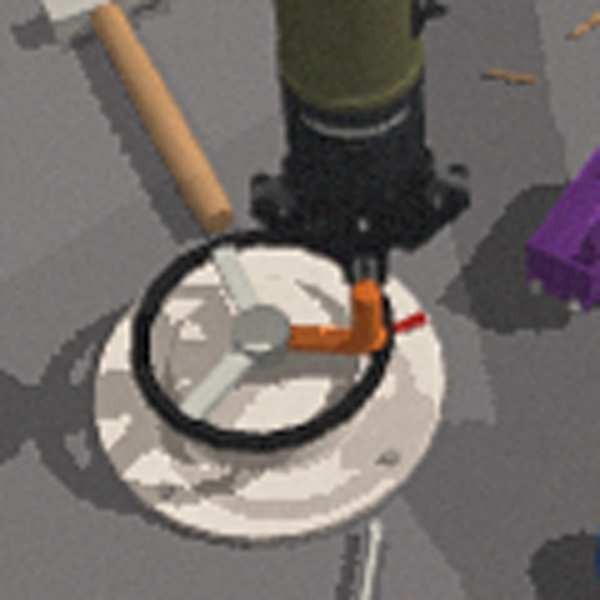

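>>> {"method": "step_arm", "body": {"series": [[0, -3, 0.5, 0, 0, 0, 0], [0, -6.5, 1, 0, 0, 0, 0], [0, -10, 1, 0, 0, 0, 0], [0, -13.5, 1, 0, 0, 0, 0], [0, -17, 1, 0, 0, 0, 0], [0, -20.5, 0.5, 0, 0, 0, 0], [0, -23.5, 0, 0, 0, 0, 0], [0, -27, -0.5, 0, 0, 0, 0], [0, -30.5, -1.5, 0, 0, 0, 0], [0, -33.5, -2.5, 0, 0, 0, 0]]}}

```text
time: 6.0
eef_pos: [0.5958, -0.1595, 0.096]
ee_rot: [0.427, 3.111, -0.012]
wrist_force: [-0.5, 1.6, -1.8]
finger_gap: 0.0001
```

```bash
python3 n.py 5 53 3
```

```text
t 6.0 pos [ 0.5958 -0.1595  0.096 ] j [ 0.3   0.86 -0.2   1.7   0.28  0.61  1.23] F [-0.5  1.6 -1.8] gap 0.0001 M [[-0.963, 0.269, 0.0], [0.269, 0.963, -0.008], [-0.002, -0.007, -1.0]]
[-0.8 -1.4  0. ]
[-4.  -2.7  0. ]
[-7.1 -4.2  0.1]
[-10.1  -5.9   0.1]
[-13.   -7.7   0.1]
[-15.9  -9.7   0.1]
[-18.6 -11.8   0.1]
[-21.2 -14.1   0.2]
[-23.7 -16.5   0.2]
[-26.1 -19.    0.2]
tool ang 54.04391522737435 0.06700952136016006
```

View pics/s5c.png

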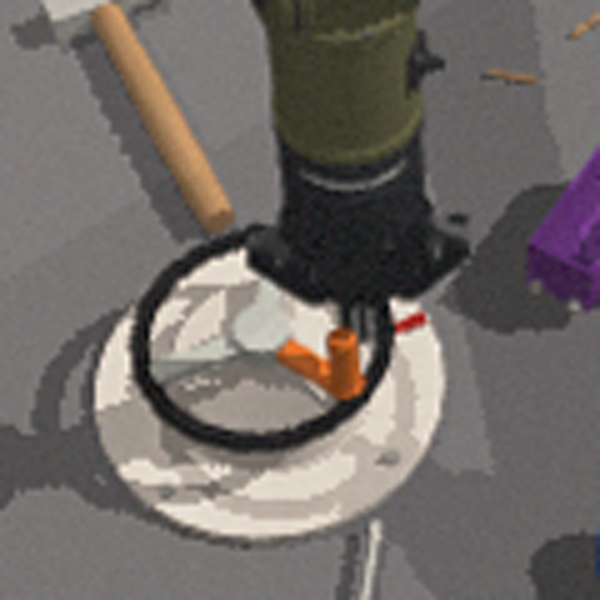

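>>> {"method": "step_arm", "body": {"series": [[0, -2, -2, 0, 0, 0, 0], [0, -5.5, -3.5, 0, 0, 0, 0], [0, -8.5, -5, 0, 0, 0, 0], [0, -11.5, -7, 0, 0, 0, 0], [0, -14.5, -8.5, 0, 0, 0, 0], [0, -17, -10.5, 0, 0, 0, 0], [0, -20, -13, 0, 0, 0, 0], [0, -22.5, -15, 0, 0, 0, 0], [0, -25, -18, 0, 0, 0, 0], [0, -27, -20, 0, 0, 0, 0]]}}

```text
time: 7.05
eef_pos: [0.6177, -0.1868, 0.0964]
ee_rot: [0.427, 3.109, -0.012]
wrist_force: [-0.5, 1.7, -0.8]
finger_gap: 0.0002
```

```bash
python3 n.py 6 22 3
```

```text
t 7.05 pos [ 0.6177 -0.1868  0.0964] j [ 0.33  0.89 -0.22  1.61  0.28  0.67  1.27] F [-0.5  1.7 -0.8] gap 0.0002 M [[-0.963, 0.27, 0.002], [0.27, 0.963, -0.008], [-0.005, -0.007, -1.0]]
[-0.6 -2.1  0.4]
[-2.6 -4.9  0.4]
[-4.5 -7.8  0.5]
[ -6.2 -10.8   0.5]
[ -7.8 -13.8   0.5]
[ -9.2 -17.    0.6]
[-10.5 -20.2   0.6]
[-11.5 -23.5   0.6]
[-12.4 -26.8   0.7]
[-13.2 -30.2   0.7]
tool ang 23.72407470207575 0.0668735023292259
```

View pics/s6c.png

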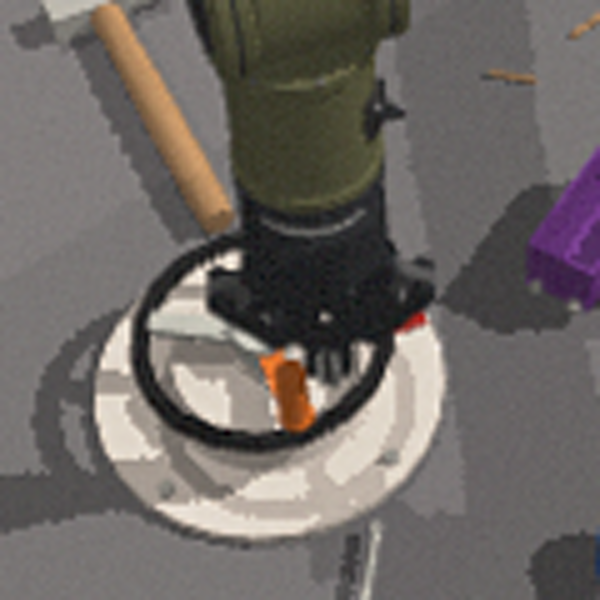

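>>> {"method": "step_arm", "body": {"series": [[0, -1.5, -2.5, 0, 0, 0, 0], [0, -3.5, -5.5, 0, 0, 0, 0], [0, -5.5, -8.5, 0, 0, 0, 0], [0, -7, -11.5, 0, 0, 0, 0], [0, -8.5, -15, 0, 0, 0, 0], [0, -10, -18, 0, 0, 0, 0], [0, -11, -21.5, 0, 0, 0, 0], [0, -12, -24.5, 0, 0, 0, 0], [0, -13, -28, 0, 0, 0, 0], [0, -13.5, -31.5, 0, 0, 0, 0]]}}

```text
time: 8.1
eef_pos: [0.6225, -0.2218, 0.0968]
ee_rot: [0.428, 3.108, -0.013]
wrist_force: [0.6, 3.1, -0.8]
finger_gap: 0.0003
```

```bash
python3 n.py 7 -9 3
```

```text
t 8.1 pos [ 0.6225 -0.2218  0.0968] j [ 0.39  0.9  -0.23  1.56  0.29  0.71  1.32] F [ 0.6  3.1 -0.8] gap 0.0003 M [[-0.963, 0.27, 0.003], [0.27, 0.963, -0.009], [-0.005, -0.008, -1.0]]
[ 0.2 -2.4  0.8]
[-0.1 -5.8  0.8]
[-0.3 -9.3  0.9]
[ -0.2 -12.7   0.9]
[  0.  -16.2   0.9]
[  0.4 -19.6   0.9]
[  1. -23.   1.]
[  1.8 -26.4   1. ]
[  2.7 -29.7   1. ]
[  3.8 -33.    1. ]
tool ang -6.960403118139211 0.06649628447474541
```

View pics/s7c.png

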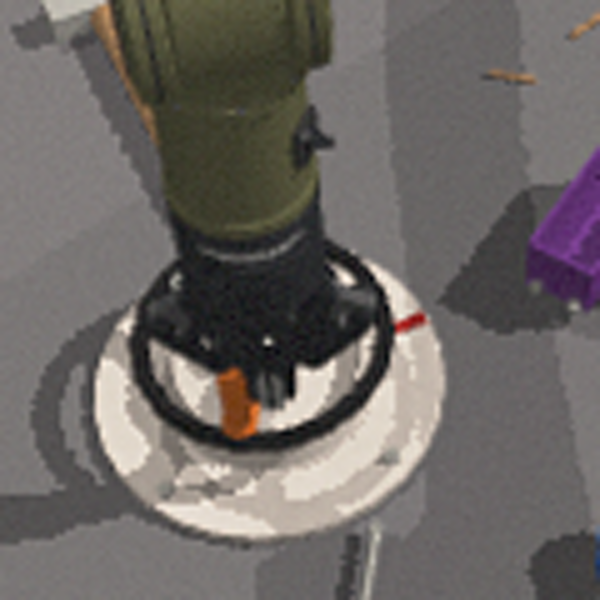

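>>> {"method": "step_arm", "body": {"series": [[0, 0, -3, -1, 0, 0, 0], [0, -0.5, -6, -1, 0, 0, 0], [0, -0.5, -9.5, -1, 0, 0, 0], [0, 0, -13, -1, 0, 0, 0], [0, 0, -16.5, -1, 0, 0, 0], [0, 0.5, -20, -1, 0, 0, 0], [0, 1, -23.5, -1, 0, 0, 0], [0, 2, -27, -1, 0, 0, 0], [0, 3, -30.5, -1, 0, 0, 0], [0, 4, -34, -1, 0, 0, 0]]}}

```text
time: 9.15
eef_pos: [0.6092, -0.2552, 0.0982]
ee_rot: [0.43, 3.107, -0.015]
wrist_force: [1.8, 1.0, -0.8]
finger_gap: -0.0003
```

```bash
python3 n.py 8 -40 3
```

```text
t 9.15 pos [ 0.6092 -0.2552  0.0982] j [ 0.44  0.9  -0.23  1.56  0.29  0.71  1.37] F [ 1.8  1.  -0.8] gap -0.0003 M [[-0.962, 0.271, 0.004], [0.271, 0.962, -0.01], [-0.006, -0.009, -1.0]]
[ 1.8 -1.5  2.2]
[ 3.3 -4.6  2.2]
[ 5.  -7.6  2.3]
[  6.8 -10.6   2.3]
[  8.8 -13.4   2.3]
[ 10.9 -16.2   2.3]
[ 13.2 -18.8   2.3]
[ 15.6 -21.3   2.3]
[ 18.1 -23.6   2.3]
[ 20.7 -25.9   2.3]
tool ang -38.17209374284562 0.06707332048286203
```

View pics/s8c.png

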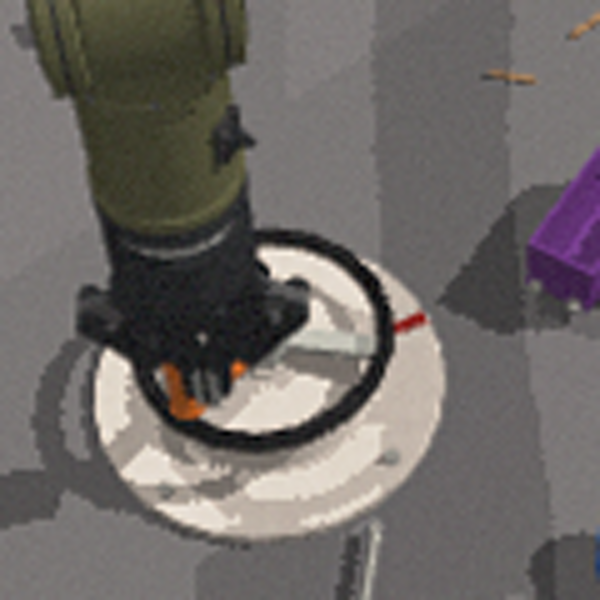

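>>> {"method": "step_arm", "body": {"series": [[0, 2.5, -2, 0, 0, 0, 0], [0, 4, -5, 0, 0, 0, 0], [0, 5.5, -8, 0, 0, 0, 0], [0, 7.5, -11, 0, 0, 0, 0], [0, 9.5, -14, 0, 0, 0, 0], [0, 11.5, -16.5, 0, 0, 0, 0], [0, 14, -19.5, 0, 0, 0, 0], [0, 16, -22, 0, 0, 0, 0], [0, 18.5, -24, 0, 0, 0, 0], [0, 21.5, -26.5, 0, 0, 0, 0]]}}

```text
time: 10.2
eef_pos: [0.5806, -0.2763, 0.0984]
ee_rot: [0.431, 3.107, -0.017]
wrist_force: [2.6, -0.4, -0.5]
finger_gap: -0.0002
```

```bash
python3 n.py 9 -71 3
```

```text
t 10.2 pos [ 0.5806 -0.2763  0.0984] j [ 0.49  0.88 -0.23  1.62  0.3   0.67  1.4 ] F [ 2.6 -0.4 -0.5] gap -0.0002 M [[-0.962, 0.272, 0.003], [0.272, 0.962, -0.012], [-0.006, -0.01, -1.0]]
[ 2.6 -0.5  2.4]
[ 5.5 -2.4  2.4]
[ 8.5 -4.2  2.4]
[11.5 -5.8  2.4]
[14.7 -7.2  2.4]
[17.9 -8.4  2.4]
[21.2 -9.5  2.4]
[ 24.5 -10.4   2.3]
[ 27.9 -11.2   2.3]
[ 31.3 -11.7   2.3]
tool ang -68.92563591297007 0.06706303635484634
```

View pics/s9c.png

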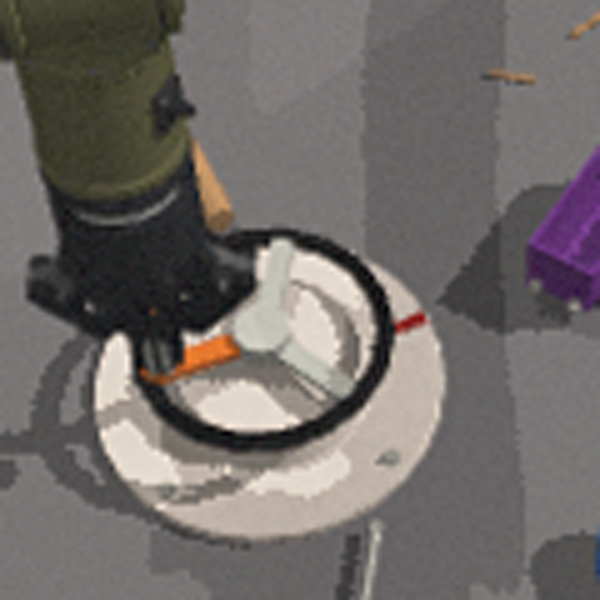

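>>> {"method": "step_arm", "body": {"series": [[0, 3, -1, 0, 0, 0, 0], [0, 6, -3, 0, 0, 0, 0], [0, 9, -4.5, 0, 0, 0, 0], [0, 12.5, -6, 0, 0, 0, 0], [0, 15.5, -7.5, 0, 0, 0, 0], [0, 18.5, -8.5, 0, 0, 0, 0], [0, 22, -9.5, 0, 0, 0, 0], [0, 25.5, -10.5, 0, 0, 0, 0], [0, 28.5, -11, 0, 0, 0, 0], [0, 32, -12, 0, 0, 0, 0]]}}

```text
time: 11.25
eef_pos: [0.5454, -0.2795, 0.0983]
ee_rot: [0.432, 3.108, -0.018]
wrist_force: [1.9, -0.3, -0.2]
finger_gap: 0.0
```

```bash
python3 n.py 10 -102 3
```

```text
t 11.25 pos [ 0.5454 -0.2795  0.0983] j [ 0.52  0.85 -0.23  1.71  0.32  0.61  1.4 ] F [ 1.9 -0.3 -0.2] gap 0.0 M [[-0.962, 0.273, 0.002], [0.273, 0.962, -0.012], [-0.005, -0.011, -1.0]]
[2.9 0.5 2.3]
[6.3 0.4 2.3]
[9.8 0.4 2.3]
[13.2  0.7  2.2]
[16.6  1.1  2.2]
[20.   1.6  2.2]
[23.4  2.4  2.2]
[26.7  3.3  2.1]
[30.   4.4  2.1]
[33.2  5.7  2.1]
tool ang -99.59752217506362 0.06676760316106212
```

View pics/s10c.png

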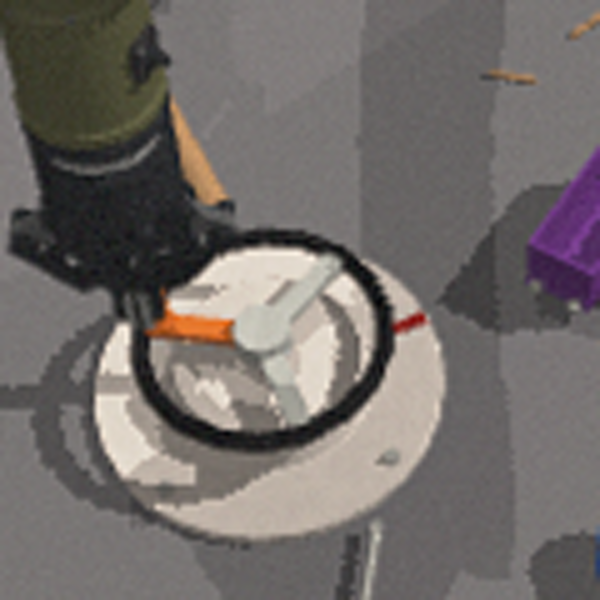

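>>> {"method": "step_arm", "body": {"series": [[0, 3.5, 0.5, 0, 0, 0, 0], [0, 7, 0.5, 0, 0, 0, 0], [0, 10.5, 0.5, 0, 0, 0, 0], [0, 14, 0.5, 0, 0, 0, 0], [0, 17.5, 1, 0, 0, 0, 0], [0, 21, 1.5, 0, 0, 0, 0], [0, 24, 2.5, 0, 0, 0, 0], [0, 27.5, 3.5, 0, 0, 0, 0], [0, 31, 4.5, 0, 0, 0, 0], [0, 34, 6, 0, 0, 0, 0]]}}

```text
time: 12.3
eef_pos: [0.5125, -0.2649, 0.0981]
ee_rot: [0.434, 3.11, -0.019]
wrist_force: [1.0, -1.6, 1.8]
finger_gap: 0.0001
```

```bash
python3 n.py 11 -133 3
```

```text
t 12.3 pos [ 0.5125 -0.2649  0.0981] j [ 0.51  0.82 -0.21  1.83  0.33  0.53  1.37] F [ 1.  -1.6  1.8] gap 0.0001 M [[-0.962, 0.274, -0.0], [0.274, 0.962, -0.012], [-0.003, -0.012, -1.0]]
[1.8 2.5 2.1]
[4.9 4.2 2. ]
[7.8 6.  2. ]
[10.6  8.   2. ]
[13.4 10.1  1.9]
[16.  12.3  1.9]
[18.5 14.7  1.9]
[20.9 17.2  1.8]
[23.1 19.9  1.8]
[25.2 22.6  1.7]
tool ang -130.6549718468095 0.06747536540222861
```

View pics/s11c.png

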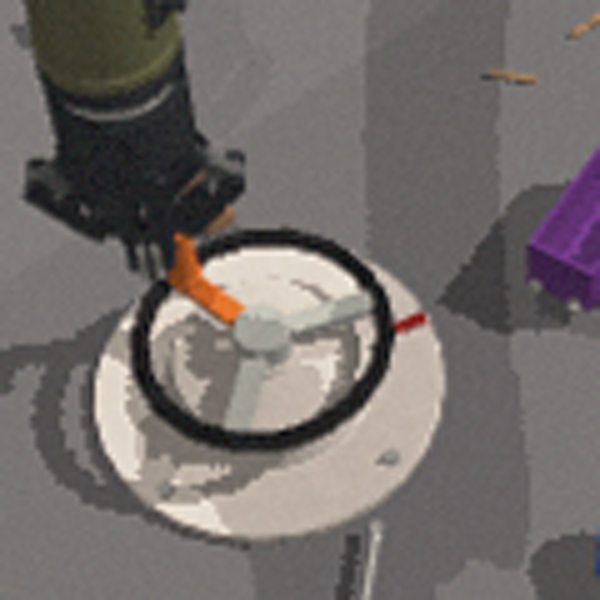

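>>> {"method": "step_arm", "body": {"series": [[0, 2.5, 3, 0, 0, 0, 0], [0, 5.5, 4.5, 0, 0, 0, 0], [0, 8.5, 6.5, 0, 0, 0, 0], [0, 11, 8.5, 0, 0, 0, 0], [0, 14, 10.5, 0, 0, 0, 0], [0, 16.5, 13, 0, 0, 0, 0], [0, 19, 15, 0, 0, 0, 0], [0, 21.5, 18, 0, 0, 0, 0], [0, 23.5, 20.5, 0, 0, 0, 0], [0, 25.5, 23, 0, 0, 0, 0]]}}

```text
time: 13.35
eef_pos: [0.4928, -0.235, 0.0976]
ee_rot: [-0.434, -3.11, 0.019]
wrist_force: [-0.1, -2.0, 1.3]
finger_gap: -0.0003
```

```bash
python3 n.py 12 -164 3
```

```text
t 13.35 pos [ 0.4928 -0.235   0.0976] j [ 0.47  0.79 -0.19  1.92  0.33  0.46  1.33] F [-0.1 -2.   1.3] gap -0.0003 M [[-0.962, 0.273, -0.003], [0.273, 0.962, -0.012], [-0.0, -0.012, -1.0]]
[0.6 3.1 1.5]
[2.3 6.1 1.5]
[3.9 9.1 1.4]
[ 5.4 12.3  1.4]
[ 6.6 15.5  1.4]
[ 7.7 18.8  1.3]
[ 8.6 22.1  1.3]
[ 9.4 25.5  1.2]
[ 9.9 28.9  1.2]
[10.3 32.3  1.2]
tool ang -161.51894669497827 0.06717418837157596
```

View pics/s12c.png

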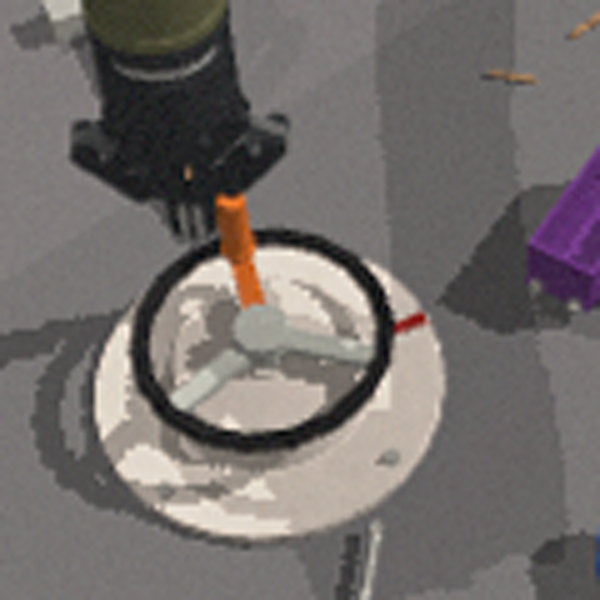

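>>> {"method": "step_arm", "body": {"series": [[0, 1, 3.5, 0, 0, 0, 0], [0, 3, 6.5, 0, 0, 0, 0], [0, 4.5, 10, 0, 0, 0, 0], [0, 6, 13, 0, 0, 0, 0], [0, 7, 16, 0, 0, 0, 0], [0, 8, 19.5, 0, 0, 0, 0], [0, 9, 23, 0, 0, 0, 0], [0, 9.5, 26, 0, 0, 0, 0], [0, 10, 29.5, 0, 0, 0, 0], [0, 10.5, 33, 0, 0, 0, 0]]}}

```text
time: 14.4
eef_pos: [0.4915, -0.1993, 0.0971]
ee_rot: [-0.433, -3.11, 0.018]
wrist_force: [0.1, -3.2, 1.2]
finger_gap: -0.0003
```

```bash
python3 n.py 13 -194 2.5
```

```text
t 14.4 pos [ 0.4915 -0.1993  0.0971] j [ 0.4   0.78 -0.17  1.96  0.33  0.43  1.27] F [ 0.1 -3.2  1.2] gap -0.0003 M [[-0.962, 0.273, -0.003], [0.273, 0.962, -0.011], [0.0, -0.012, -1.0]]
[-0.5  1.8  1.1]
[-0.4  4.7  1.1]
[-0.5  7.6  1. ]
[-0.7 10.4  1. ]
[-1.1 13.3  1. ]
[-1.6 16.1  0.9]
[-2.2 19.   0.9]
[-2.9 21.7  0.9]
[-3.7 24.5  0.8]
[-4.7 27.2  0.8]
tool ang 167.53300044731685 0.06653332911025132
```

View pics/s13c.png

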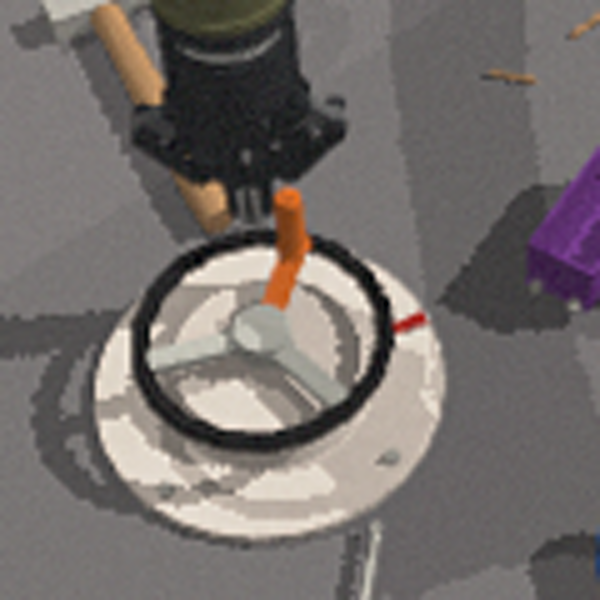

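>>> {"method": "step_arm", "body": {"series": [[0, 0, 3, 0, 0, 0, 0], [0, 0, 6, 0, 0, 0, 0], [0, 0, 9, 0, 0, 0, 0], [0, -0.5, 12, 0, 0, 0, 0], [0, -1, 14.5, 0, 0, 0, 0], [0, -1.5, 17.5, 0, 0, 0, 0], [0, -2, 20, 0, 0, 0, 0], [0, -3, 22.5, 0, 0, 0, 0], [0, -3.5, 25, 0, 0, 0, 0], [0, -4.5, 27.5, 0, 0, 0, 0]]}}

```text
time: 15.45
eef_pos: [0.5034, -0.1727, 0.0968]
ee_rot: [-0.431, -3.109, 0.016]
wrist_force: [-1.7, -0.8, 0.9]
finger_gap: -0.0003
```

```bash
cat >> n.py <<'E'
def hang(s):
    K=s['intrinsics'];T=s['world_from_camera'];vv,uu=np.mgrid[0:400,0:640];z=s['z_map']
    P=np.stack([(uu-K[0,2])/K[0,0]*z,-(vv-K[1,2])/K[1,1]*z,-z],-1)@T[:3,:3].T+T[:3,3]
    hsv=cv2.cvtColor(s['frame'],cv2.COLOR_RGB2HSV); o=(hsv[...,0]>8)&(hsv[...,0]<19)&(hsv[...,1]>190)&(hsv[...,2]>120)
    near=np.hypot(P[...,0]-A[0],P[...,1]-A[1])<.1
    # top face pixels
    t=o&near&(abs(P[...,2]-.117)<.004); q=P[t].mean(0) if t.sum() else np.zeros(3)
    d=q[:2]-A; print('top',t.sum(),q.round(4),'ang',np.degrees(np.arctan2(d[1],d[0])).round(1),np.hypot(*d).round(4))
    # spoke pixels
    t=o&near&(abs(P[...,2]-.066)<.004)&(np.hypot(P[...,0]-A[0],P[...,1]-A[1])<.05)
    if t.sum():
        d=P[t].mean(0)[:2]-A; print('spoke',t.sum(),'ang',np.degrees(np.arctan2(d[1],d[0])).round(1))
for k in ('s0',) if 0 else (): pass
hang(s); s0=dict(np.load('pics/scene0.npz')); print('initial:'); hang(s0)
E
python3 n.py 14 -220 2
```

```text
t 15.45 pos [ 0.5034 -0.1727  0.0968] j [ 0.34  0.78 -0.17  1.96  0.31  0.43  1.23] F [-1.7 -0.8  0.9] gap -0.0003 M [[-0.962, 0.272, -0.004], [0.272, 0.962, -0.01], [0.001, -0.011, -1.0]]
[-2.1  2.1  0.7]
[-3.1  4.2  0.7]
[-4.1  6.2  0.7]
[-5.2  8.2  0.7]
[-6.4 10.2  0.6]
[-7.7 12.1  0.6]
[-9.  14.   0.6]
[-10.4  15.9   0.6]
[-11.9  17.6   0.6]
[-13.4  19.4   0.5]
tool ang 142.35688816239272 0.06709728844314651
top 18 [ 0.5257 -0.16    0.1162] ang 119.8 0.0619
spoke 25 ang 119.5
initial:
top 19 [ 0.552  -0.1499  0.1157] ang 94.0 0.064
spoke 27 ang 93.5
```

View pics/s14c.png

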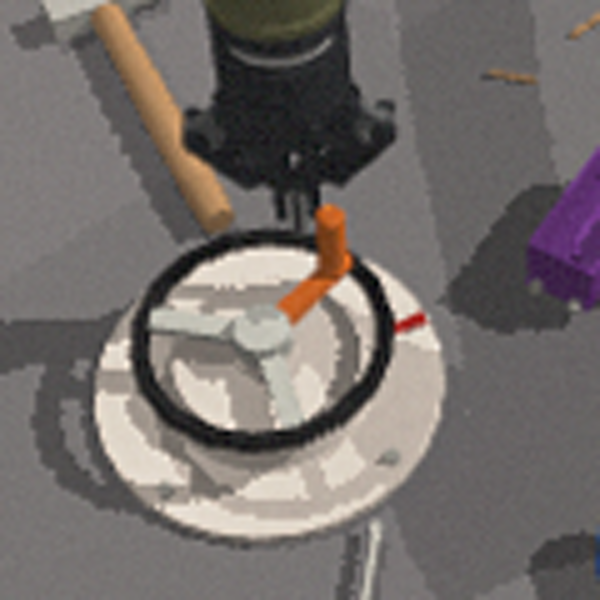

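>>> {"method": "step_arm", "body": {"series": [[0, -2, 2, 0, 0, 0, 0], [0, -3, 4, 0, 0, 0, 0], [0, -4, 6, 0, 0, 0, 0], [0, -5, 8, 0, 0, 0, 0], [0, -6.5, 10, 0, 0, 0, 0], [0, -7.5, 12, 0, 0, 0, 0], [0, -9, 14, 0, 0, 0, 0], [0, -10.5, 16, 0, 0, 0, 0], [0, -12, 17.5, 0, 0, 0, 0], [0, -12, 17.5, 0, 0, 0, 0]]}}

```text
time: 16.5
eef_pos: [0.5209, -0.1585, 0.0966]
ee_rot: [-0.43, -3.111, 0.015]
wrist_force: [-0.9, -1.6, -0.6]
finger_gap: -0.0
```

```bash
python3 n.py 15 -236 1
```

```text
t 16.5 pos [ 0.5209 -0.1585  0.0966] j [ 0.31  0.79 -0.17  1.92  0.3   0.46  1.21] F [-0.9 -1.6 -0.6] gap -0.0 M [[-0.963, 0.271, -0.002], [0.271, 0.963, -0.01], [-0.001, -0.01, -1.0]]
[ 1.1 -0.8  0.6]
[0.4 0.1 0.6]
[-0.4  0.9  0.6]
[-1.2  1.8  0.6]
[-2.   2.6  0.6]
[-2.8  3.4  0.6]
[-3.6  4.2  0.5]
[-4.5  5.   0.5]
[-5.3  5.8  0.5]
[-6.2  6.6  0.5]
tool ang 122.84534897703385 0.06567290618482875
top 19 [ 0.5457 -0.1519  0.1161] ang 99.9 0.0628
spoke 24 ang 98.1
initial:
top 19 [ 0.552  -0.1499  0.1157] ang 94.0 0.064
spoke 27 ang 93.5
```

View pics/s15c.png

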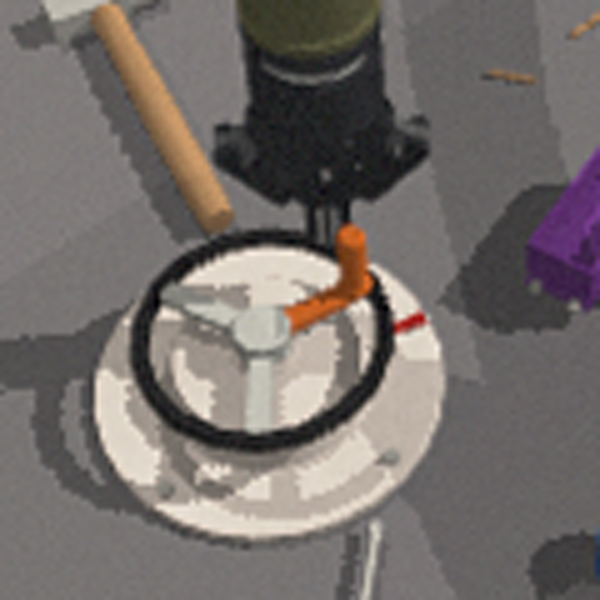

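>>> {"method": "step_arm", "body": {"series": [[0, -1, 1, 0, 0, 0, 0], [0, -1.5, 2, 0, 0, 0, 0], [0, -2.5, 3, 0, 0, 0, 0], [0, -3.5, 4, 0, 0, 0, 0], [0, -4, 4.5, 0, 0, 0, 0], [0, -4, 4.5, 0, 0, 0, 0]]}}

```text
time: 17.15
eef_pos: [0.5261, -0.1549, 0.0966]
ee_rot: [-0.429, -3.112, 0.015]
wrist_force: [-0.5, 0.4, 0.3]
finger_gap: -0.0003
```

```bash
python3 n.py 16 -241 1; python3 - <<'E'
import cv2,numpy as np
a=cv2.imread('pics/scene0.png')[170:290,220:340];b=cv2.imread('pics/s16.png')[170:290,220:340]
cv2.imwrite('pics/cmp.png',cv2.resize(np.hstack([a,b]),(800,400),interpolation=cv2.INTER_CUBIC))
E
```

```text
t 17.15 pos [ 0.5261 -0.1549  0.0966] j [ 0.3   0.79 -0.17  1.91  0.3   0.46  1.21] F [-0.5  0.4  0.3] gap -0.0003 M [[-0.963, 0.271, -0.002], [0.271, 0.963, -0.009], [-0.001, -0.009, -1.0]]
[ 1.3 -1.4  0.6]
[ 0.5 -0.6  0.6]
[-0.4  0.1  0.6]
[-1.2  0.9  0.6]
[-2.1  1.7  0.5]
[-3.   2.4  0.5]
[-3.9  3.2  0.5]
[-4.8  3.9  0.5]
[-5.7  4.6  0.5]
[-6.6  5.2  0.5]
tool ang 117.32526711937312 0.06615426572968773
top 16 [ 0.5504 -0.1496  0.1157] ang 95.5 0.0644
spoke 20 ang 92.6
initial:
top 19 [ 0.552  -0.1499  0.1157] ang 94.0 0.064
spoke 27 ang 93.5
```

View pics/cmp.png

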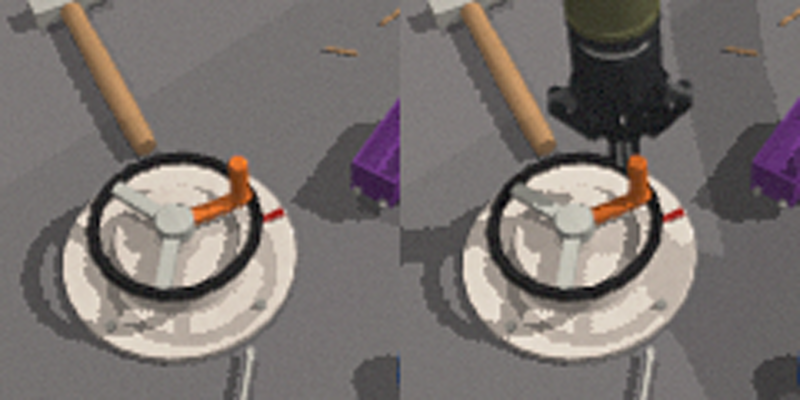

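>>> {"method": "step_arm", "body": {"series": [[0, 4, -3, 0, 0, 0, 0], [0, 10, -7, 0, 0, 0, 0], [0, 18, -12, 0, 0, 0, 0], [0, 26, -16, -5, 0, 0, 0], [0, 30, -18, -40, 0, 0, 0], [0, 35, -18, -85, 0, 0, 0], [0, 60, -18, -130, 0, 0, 0], [0, 100, -18, -160, 0, 0, 0], [0, 100, -18, -160, 0, 0, 0]]}}

```text
time: 18.1
eef_pos: [0.4214, -0.1434, 0.26]
ee_rot: [0.429, 3.111, -0.018]
wrist_force: [0.5, -0.3, 0.5]
finger_gap: -0.0001
```

```bash
python3 n.py 17 -241 1; python3 - <<'E'
import cv2,numpy as np
from h import *
a=cv2.imread('pics/scene0.png')[150:290,220:500];b=cv2.imread('pics/s17.png')[150:290,220:500]
cv2.imwrite('pics/cmp2.png',cv2.resize(np.vstack([a,b]),(600,600),interpolation=cv2.INTER_CUBIC))
s=snap('top','t17'); f=s['frame'][90:250,140:440,::-1]; cv2.imwrite('pics/t17c.png',cv2.resize(f,(800,427),interpolation=cv2.INTER_CUBIC))
E
```

```text
t 18.1 pos [ 0.4214 -0.1434  0.26  ] j [ 0.41  0.42 -0.29  2.04  0.2   0.7   1.3 ] F [ 0.5 -0.3  0.5] gap -0.0001 M [[-0.963, 0.271, -0.0], [0.271, 0.963, -0.011], [-0.003, -0.011, -1.0]]
[-102.2   17.6  164.1]
[-103.    18.4  164. ]
[-103.8   19.2  164. ]
[-104.7   20.   164. ]
[-105.5   20.7  164. ]
[-106.4   21.5  164. ]
[-107.3   22.2  164. ]
[-108.2   22.9  164. ]
[-109.1   23.6  164. ]
[-110.1   24.3  164. ]
tool ang 152.49929518511044 0.15226880920433927
top 17 [ 0.5499 -0.1503  0.1158] ang 96.0 0.0637
spoke 29 ang 93.9
initial:
top 19 [ 0.552  -0.1499  0.1157] ang 94.0 0.064
spoke 27 ang 93.5
```

View pics/cmp2.png

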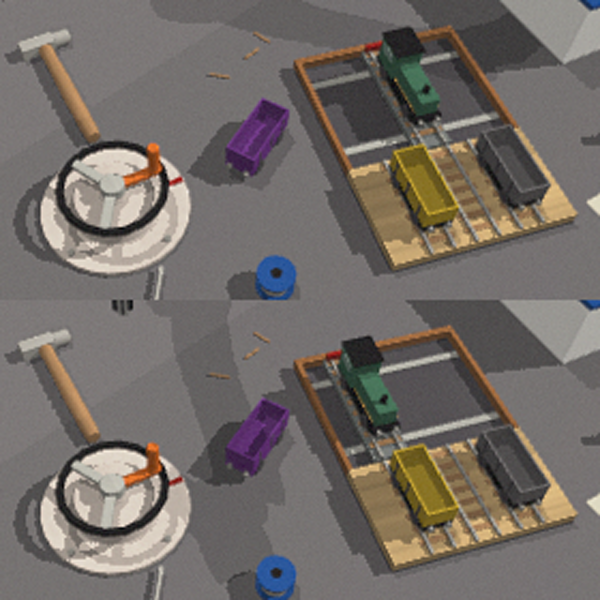

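View pics/t17c.png

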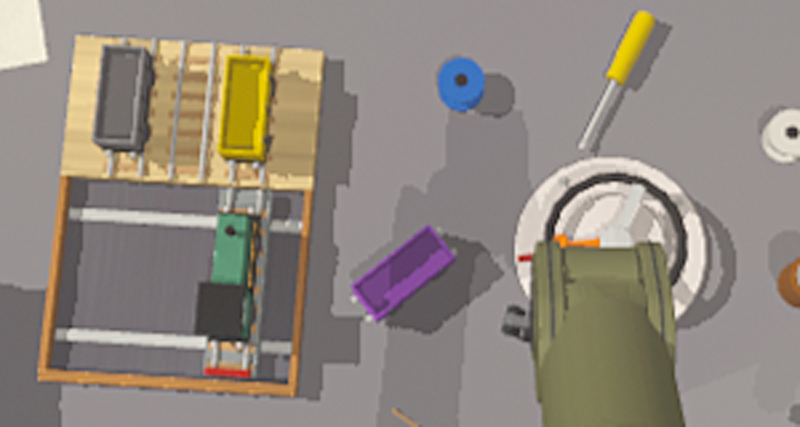

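```bash
python3 -c "
from plant import *
print(ctrl.observe()['joint_velocities'].round(3)); print(finish_job())"
```

```text
[-0.009  0.06   0.007 -0.034  0.005 -0.008 -0.002]
the job is handed in; nothing more can be done
None
```

I pushed the handle with the shut fingertips through one full clockwise turn, seen from above. That carried the bridge and locomotive to the yellow wagon's track, on the yard's -y side. I then backed off, raised the hand to 0.26 m, and handed the job in at about 18 s of robot time.

**Wheel:** The last camera measurement put the handle within about 0.5 to 2° of its starting angle. The handle top gave 96.0° against 94.0° at the start, and the orange spoke 93.9° against 93.5°. The two readings disagree by about 1.5°, well inside the 11° allowed.

**Bridge and bench:** In the final scene and top pictures the bridge rails line up with the yellow wagon's track and the locomotive sits mid-bridge. I compared these by eye, not by measuring. Both wagons, the purple look-alike, and the hammer, blue spool and screwdriver look unmoved where they show. I did not check the jar and white spool closely at the end, but the arm never came near them.

**Forces:** The wrist force stayed around 3 N or less at each reading and was about 0.8 N with the hand clear. I could not read the finger-on-handle force directly, so I judged contact from the wheel's motion and the wrist force.

No check failed. The arm still had slight residual joint motion (up to 0.06 rad/s) when I handed in.

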